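# Reset the clamped swing-arm mirror to the orange pin

### The arm

A 6-joint arm with a two-finger parallel gripper is mounted at the origin on the work surface. World frame = base frame: x ahead of the robot, y to its left, z up, the work surface at z = 0. Lengths are in mm, angles in degrees, forces in N, time in s.
With the tool pointing down it reaches from about 350 to 850 mm from the base axis. Payload 8.1 kg.
Tool frame: the origin (TCP) lies between the finger pads; the fingertips stand 11 mm ahead of it and the grasp point (between the pads) lies 8 mm behind it; z points along the fingers, y is the line along which they close (so a half turn about z gives the same grasp; the last joint's range is limited). The gripper opens to 85 mm and grips with 20 to 120 N. Pads are 22 mm wide; open, the fingers measure 114 mm over their backs; the gripper's body (76 mm by 85 mm) begins 54 mm behind the grasp point. The pads swing forward as they close: fully open they stand 13 mm farther back than shut.
Start: joints at [-70.21, 7.471, 85.268, -0, 87.261, -4.893], TCP at [250.579, -545.175, 242.292] pointing down, gripper open.
Joint ranges: [-169.43, 169.43], [-51.17, 129.36], [1.28, 143.12], [-76.62, 256.62], [0, 156.53], [-152.29, 152.29]. Speed limits (degrees/s): [136.94, 136.94, 159.86, 180, 180, 180].

### API

Orientations are given as [roll, pitch, yaw] about the fixed x, y, z axes, in that order (R = Rz(yaw) Ry(pitch) Rx(roll)).
In Python, from bench import r, snapshot, get_calibration gives the robot as it stands.
- The arm moves only by the tool step_arm, never from a script. Its argument "rows" is a list of rows, each a list of 2 entries, a list of its own where there are three numbers: the shift along the tool's x, y, z in mm, then the turn about the tool's z in degrees. In form: [[[tx, ty, tz], yaw], ...]. A call has 1 to 12 rows; each row is the pose to reach, as a shift and turn from the pose commanded when the call began, along the tool's axes at that moment; what a row does not reach only later rows make up. A row lasts 1/10 s, in which the tool goes at most 50 mm and 8.59 degrees, less where a joint would pass 70% of its speed; a pose out of reach is approached as far as the arm can. A call with a gripper value outside its range is refused whole. "fingers" is the opening, from 0 (shut) to 1 (fully open), set as the call begins (left out, the last holds). The fingers move at their own pace and stop on an object; "squeeze" is the grip in N (left out, the last holds). Time passes only in rows, so rows that repeat a pose let the fingers close. It gives the time, the measured TCP pose, the force, the opening and the grip force at its end, in the units of the state.
- r.sense(): the state, without advancing time (a new reading comes with each control period).
- snapshot(name): name is "scene" or "side" or "wrist"; returns the picture (420x560x3 uint8, blue, green, red); there is no depth.
- get_calibration(name): a dict with "fovy" (degrees; the focal length in pixels is half the picture's height over the tangent of half this angle, whatever the lens; pixels are square), "cx", "cy" (the principal point, pixels), "dist" ([k1, k2, p1, p2, k3] as OpenCV has them; the pictures are not rectified), "eye" and "orientation" of the camera in the world. Camera axes: x right, y up, looking along -z (the intrinsics and any distortion apply to the point x, -y, -z); pixel columns grow to the right and rows downward; lengths in mm; the calibration is good to about 2 mm. A picture is of the moment at which its call begins: read the wrist's pose just before it. get_calibration takes no time and is no camera call; for the wrist camera it gives the pose at the moment of the call.
- r.hand_in(): hands the job in; it is judged then, once.
The state is a dict: "time": time; "joint_pos": joint angles; "qd": joint speeds; "joint_efforts": joint torques, N m; "tool_pos": TCP position; "tcp_rot": TCP orientation; "ft_force": force on the tool from outside, world axes, zero at the start; "wrist_torque": the same for the moment, N m; "finger_gap": finger opening in mm; "grip_force": force on a finger pad.
Only numpy, scipy, OpenCV 4.12 (cv2) and the standard library are available. Lean on these libraries where they do the work, as an engineer would, in place of code of your own. Each camera call takes 0.05 s, during which the arm holds its last target. There are 200 camera calls.

### The job

The little aluminium mirror is clamped at the wrong angle: loosen its black clamp knob, swing the arm by its flat strap until the orange pin sits in the middle of the arm's sighting slot, then tighten the knob again by feel until it is hand-firm, about 0.2 newton metres above the drag it has when loose, and let go. Do not force the arm while it is clamped, do not overtighten, keep off the mirror itself, and leave everything else on the ledge where it stands.

Things in the scene. Friction and masses are not known exactly. Their poses are not given: they have to be found in the camera images.
- knob (a joint): turn of the black clamp knob about its upright axis, rad: 0 at the start (clamped); grows counterclockwise seen from above = loosening, up to a stop at 1.15; at 1.0 the clamp is always loose. Clockwise = tightening, stop at -0.75. The angle at which the clamp bites is different every time (0.2 to 0.95) and so is the tightness at the start (12 to 74 N), so the angle does not tell how tight it is.
- knob_grip (a point): centre of the knob's wing: a straight upright bar 48 mm long (this point's x; white line on the +x half), 12 mm thick (y: grip it across here), 24 mm high, about 88 mm above the ledge, on the pivot axis of the swing arm. Below it a skirt 30 mm across, 12 to 22 mm under this point, the arm 33 mm under. Friction blurs single moment readings: turn in equal small steps and compare like with like.
- swing: the mirror's aluminium swing arm. Origin on the upright pivot axis, 44 mm above the ledge; x points out along the arm, z up. It turns 1.05 rad to either side of the middle of the dial. Loose, it turns with about 0.06 N m and stays where it is left; clamped it must not be forced. Its round hub, 60 mm across, top 54 mm up, lies under the washer.
- stand: the mirror's base, fixed to the ledge: a grey disc 170 mm across with a white dial 160 mm across, its face 30 mm up, with black ticks every 10 degrees. Origin on the ledge on the pivot axis, z up, x towards the middle of the dial.
- strap_grip (a point): where to take the swing arm: centre of its flat aluminium strap, 110 mm out from the pivot axis, 49 mm above the ledge. The strap is 26 mm wide (along this point's y) and 10 mm high, runs along this point's x (outwards, away from the pivot) and is free on both sides; the dial's rim ends 30 mm nearer to the pivot.
- pointer (a point): a point on the middle line of the arm's sighting slot, 56 mm out from the pivot axis and 37 mm above the ledge (level with the tops of the pins); x points outwards along the arm, y to its left. The slot is 14 mm wide, between two rails 20 to 87 mm out from the axis.
- orange_pin_top (a point): centre of the top of the orange marker pin, a round pin 11 mm across standing 7 mm out of the dial, 37 mm above the ledge, 48 to 63 mm from the pivot axis. The arm passes 7 mm above it; seen from above through the slot.
- blue_pin_top (a point): the same for the blue marker pin on the other side of the dial; not wanted today.
- mirror: the round mirror, 96 mm across and 8 mm thick in an aluminium frame, standing upright across the arm in a yoke 203 mm out from the pivot axis, centre 114 mm and top 162 mm above the ledge; x points away from the pivot. Not to be touched. Origin at its centre.
- washer: brass clamp washer 54 mm across, 4 mm thick, under the knob; a sprung screw presses it on the hub. Loose, the knob drags evenly, up to 0.3 N m (nylon-insert thread). Past the bite the moment climbs above that drag by about 0.32 N m per rad. Hand-firm is 0.2 N m above the loose drag (0.16 to 0.24 is fine), about 0.65 rad past the bite; 0.33 above is overtightened. The knob stays where it is left.
- organizer: three-tier stacking organizer in soft grey plastic, 130 x 190 mm, 175 mm high, loose; origin at the centre of its underside. Leave alone.
- dock: white oval charging dock, 120 x 62 mm, 45 mm high with two hearing aids in it, loose; origin at the centre of its underside. Leave alone.
- tumbler: glass tumbler standing upside down, 76 mm across at the rim, 110 mm high, loose; origin at the centre of its underside. Leave alone.
- dome_holder: blue silicone holder with six ear domes, 50 x 85 mm, 28 mm high, loose; origin at the centre of its underside. Leave alone.
- jar: amber glass drying jar with a white lid, 58 mm across, 75 mm high, loose; origin at the centre of its underside. Leave alone.
- brush: cleaning brush 150 mm long lying on the ledge, loose. Leave alone.
- case: dark hard case 75 x 105 mm, 39 mm high, loose; origin at the centre of its underside. Leave alone.

How it is judged:
By the outcome, as a careful person would: the job done as asked, in the order asked, and still so for the second after the job is handed in, with the robot touching nothing.
It also fails if it takes over 72 s, if anything falls off the work surface, if the arm or the gripper's body presses on something with over 40 N, if the wrist force passes 120 N, or if a joint passes its speed limit or range.

## Working session

There is one attempt and no reset: what is moved stays moved. The work goes in short steps, Python scripts to look and compute and a tool call to move; the robot and the scene stay as the last step left them, time stands still between calls to the robot, and variables do not carry over. Pictures are saved under pics/ and viewed, at most 10 in all, crops included, and the job is handed in when it is done.

Besides the shell and the picture viewer there is one more tool, called after "Emit:" as name([rows], argument=value, ...), one row to a line, values as JSON. step_arm: Moves the arm, as the interface text tells. Its arguments: {"type":"object","properties":{"rows":{"type":"array"},"fingers":{"type":"number"},"squeeze":{"type":"number"}},"required":["rows"]}

```bash
ls; mkdir -p pics; cat > h.py <<'E'
import numpy as np, cv2
from bench import r, snapshot, get_calibration
from scipy.spatial.transform import Rotation as R
def cam(name):
    c=get_calibration(name); f=210/np.tan(np.radians(c["fovy"])/2)
    K=np.array([[f,0,c["cx"]],[0,f,c["cy"]],[0,0,1]]); return c,K
def rot(c):
    o=np.array(c["orientation"],float)
    return o if o.shape==(3,3) else R.from_euler("xyz",o,degrees=True).as_matrix()
def ray(ck,uv):
    c,K=ck
    p=cv2.undistortPoints(np.array(uv,float).reshape(-1,1,2),K,np.array(c["dist"],float)).reshape(-1,2)
    d=np.c_[p[:,0],-p[:,1],-np.ones(len(p))]@rot(c).T
    return np.array(c["eye"],float),d
def onplane(ck,uv,z):
    e,d=ray(ck,uv); return e+d*((z-e[2])/d[:,2])[:,None]
def proj(ck,P):
    c,K=ck
    q=(np.array(P,float).reshape(-1,3)-np.array(c["eye"]))@rot(c); q=q*[1,-1,-1]
    return cv2.projectPoints(q,np.zeros(3),np.zeros(3),K,np.array(c["dist"],float))[0].reshape(-1,2)
E
python3 - <<'E'
from h import *
print(r.sense())
for n in("scene","side","wrist"):
    print(n,get_calibration(n)); cv2.imwrite(f"pics/{n}0.png",snapshot(n))
a=[cv2.imread(f"pics/{n}0.png") for n in("scene","side")]
E
```

```text
pics
{'time': 0.0, 'joint_pos': array([-7.02102041e+01,  7.51555463e+00,  8.53291911e+01, -1.15931210e-03,
        8.72606785e+01, -4.89144386e+00]), 'qd': array([ 0.01673197, -0.07078838,  0.00190257, -0.10225723,  0.01016253,
       -0.089776  ]), 'joint_efforts': array([-1.22773698e-03, -5.69415987e+01, -5.00545800e+01, -4.81804564e-04,
        1.51546713e-02,  4.67980180e-05]), 'tool_pos': array([ 250.39292333, -544.67894163,  241.24059402]), 'tcp_rot': array([-1.79894861e+02, -7.83564846e-03,  2.46812890e+01]), 'ft_force': array([-0.23866951,  0.40184326,  0.24853159]), 'wrist_torque': array([ 0.02878968, -0.04138326,  0.03599587]), 'grip_force': 0.0, 'finger_gap': 85.7396838171388}
scene {'fovy': 49.73337932719552, 'cx': 277.40705871724, 'cy': 210.6713333557821, 'dist': array([-0.08900975,  0.        ,  0.        ,  0.        ,  0.        ]), 'eye': array([1423.185264  ,  259.80171301,  869.26691696]), 'orientation': array([ 48.02080029,  -1.26955996, 107.69138436])}
side {'fovy': 43.76475151623397, 'cx': 277.56868215515595, 'cy': 207.87411701312158, 'dist': array([-0.03692021,  0.        ,  0.        ,  0.        ,  0.        ]), 'eye': array([  64.04995646,  784.72205411, 1062.19198205]), 'orientation': array([ 4.37621856e+01, -8.17885546e-02, -1.46658950e+02])}
wrist {'fovy': 69.63410398869996, 'cx': 279.9575085683625, 'cy': 209.08700469588618, 'dist': array([0.01260883, 0.        , 0.        , 0.        , 0.        ]), 'eye': array([ 313.0244627 , -515.55785196,  373.57611981]), 'orientation': array([-15.75771075,   0.12684749, -65.20666326])}
```

View pics/scene0.png

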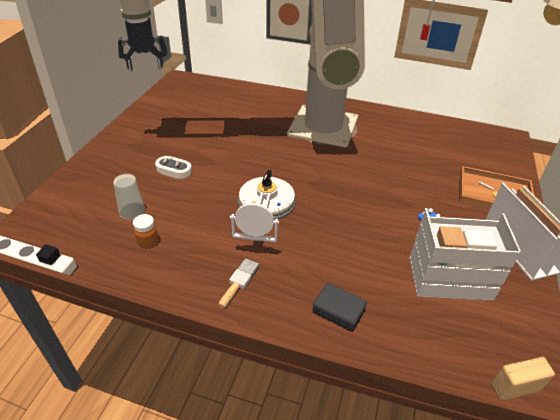

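View pics/side0.png

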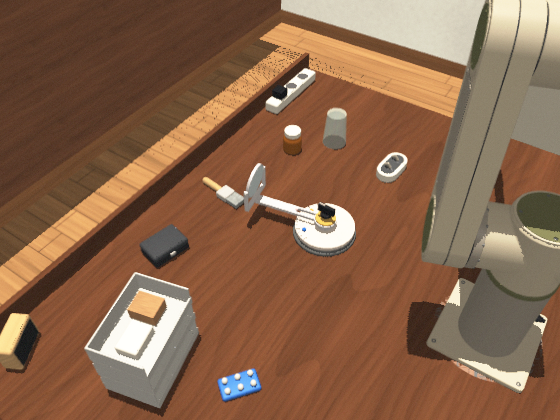

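The scene view shows the knob at about (267,182), the dial at (267,195) and the mirror at (254,220). In the side view the knob is at (326,212), the mirror at (257,188) and the blue pin at (304,229). Next I'll cast rays and get the wrist camera over the dial.

```bash
python3 - <<'E'
from h import *
S=cam("scene");D=cam("side");W=cam("wrist")
print(onplane(S,[(267,182)],88),onplane(D,[(326,211)],88))
for ck,n in((S,"scene"),(D,"side")):
    im=cv2.imread(f"pics/{n}0.png"); hsv=cv2.cvtColor(im,cv2.COLOR_BGR2HSV)
    m=((hsv[...,1]<50)&(hsv[...,2]>150)).astype(np.uint8)
    n_,l,s,c=cv2.connectedComponentsWithStats(m)
    for i in range(1,n_):
        if s[i,4]>150: print(n,s[i],c[i])
print(onplane(S,[(254,220)],114),onplane(D,[(257,188)],114))
# wrist cam offset in tool
s=r.sense(); Rt=R.from_euler("xyz",s["tcp_rot"],degrees=True).as_matrix()
print("eye in tool",Rt.T@(W[0]["eye"]-s["tool_pos"]),"view dir tool",Rt.T@(rot(W[0])@[0,0,-1]), "right", Rt.T@(rot(W[0])@[1,0,0]))
E
```

```text
[[486.6865144  -51.03857446  88.        ]] [[465.82542857 -54.64819348  88.        ]]
scene [  0   1  21  18 310] [ 8.68709677 10.21612903]
scene [ 153    0   30   54 1052] [169.01425856  23.66064639]
scene [ 185    0  125   91 7632] [243.57062369  45.67623166]
scene [  346     0   214   143 18120] [471.46296909  68.98774834]
scene [156 156  35  17 190] [172.89473684 164.68421053]
scene [114 175  21  13 187] [124.29411765 181.76470588]
scene [ 230  177   64   62 2073] [260.7105644  206.71345876]
scene [502 183  58  57 168] [529.71428571 210.75      ]
scene [ 425  208   96   45 1483] [474.69858395 233.96223871]
scene [133 214  20  18 231] [142.56277056 221.64069264]
scene [  0 239  73  33 632] [ 34.9193038  255.87974684]
scene [230 259  28  27 393] [243.55725191 271.86768448]
scene [516 259  44  21 231] [540.05627706 271.38961039]
side [ 281    0  205   66 7479] [402.88674957  21.63658243]
side [ 493    0   54   24 1061] [520.04618285  10.04995287]
side [547   0  13  28 263] [554.32319392  11.7148289 ]
side [266  68  49  45 494] [289.15182186  89.9048583 ]
side [328 109  18  11 169] [336.5443787  114.02366864]
side [285 125  16  14 176] [292.30681818 131.17045455]
side [377 153  30  29 347] [390.82132565 167.62536023]
side [216 185  28  20 277] [229.55595668 194.60649819]
side [ 260  196   95   54 2039] [317.75429132 224.61991172]
side [  85  272  106  105 3398] [140.85138317 332.18952325]
side [448 281  12  25 158] [455.22151899 295.58860759]
side [461 359  67  31 590] [502.06271186 374.43559322]
[[669.16714057 -22.94776904 114.        ]] [[646.1743155   -5.03457152 114.        ]]
eye in tool [  69.0909688    -0.57174699 -132.21244415] view dir tool [-2.71701252e-01 -2.21247354e-05  9.62381644e-01] right [1.94786795e-03 9.99997939e-01 5.72914970e-04]
```

Emit:
step_arm([
  [[17,-14,0],0],
  [[50,-42,0],0],
  [[85,-70,0],0],
  [[122,-101,0],0],
  [[160,-133,0],0],
  [[198,-165,0],0],
  [[236,-196,0],0],
  [[274,-228,0],0],
  [[312,-259,0],0],
  [[350,-291,0],0],
  [[385,-320,0],0],
  [[410,-341,0],0],
])

```text
time: 1.35
tool_pos: [481.3, -61.3, 242.2]
tcp_rot: [-180.0, -0.0, 24.8]
ft_force: [0.7, -1.0, -0.2]
finger_gap: 85.4
grip_force: 0.0
```

Emit:
step_arm([
  [[12,-10,0],0],
  [[16,-13,0],0],
  [[16,-13,0],0],
])

```text
time: 1.65
tool_pos: [489.8, -45.4, 242.0]
tcp_rot: [-180.0, 0.0, 24.7]
ft_force: [-0.2, -0.2, -0.2]
finger_gap: 85.2
grip_force: 0.0
```

```bash
python3 - <<'E'
from h import *
s=r.sense(); print(s["time"],s["tool_pos"],s["tcp_rot"])
im=snapshot("wrist"); cv2.imwrite("pics/w1.png",im)
W=cam("wrist")
print(proj(W,[(472,-53,88),(472,-53,30)]))
E
```

```text
1.65 [489.75899404 -45.35800188 242.0306709 ] [-1.79989651e+02  3.35053301e-02  2.47499524e+01]
[[279.50285077 215.89231057]
 [279.60123305 201.39389327]]
```

View pics/w1.png

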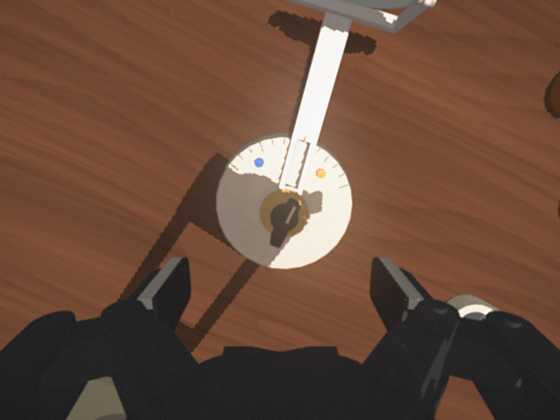

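The wrist view shows the dial centred near (284,202), the knob wing running from about (278,243) to (296,203), the orange pin at (321,173), the blue pin at (259,162), and the arm's slot between (292,185) and (305,140). Next I'll measure these with masks.

```bash
python3 - <<'E'
from h import *
im=cv2.imread("pics/w1.png"); W=cam("wrist"); hsv=cv2.cvtColor(im,cv2.COLOR_BGR2HSV)
H,S,V=cv2.split(hsv)
roi=np.zeros(H.shape,bool); roi[120:280,200:370]=1
def blob(m,k=1):
    n,l,s,c=cv2.connectedComponentsWithStats(m.astype(np.uint8)); o=np.argsort(-s[1:,4])[:k]+1
    return [(c[i],s[i],l==i) for i in o]
white=roi&(S<60)&(V>110)
b=blob(white)[0]; cn=max(cv2.findContours(b[2].astype(np.uint8),cv2.RETR_EXTERNAL,cv2.CHAIN_APPROX_NONE)[0],key=cv2.contourArea)
hull=cv2.convexHull(cn).reshape(-1,2).astype(float)
P=onplane(W,hull,30)[:,:2]
P=P[[(p[0]-473)**2+(p[1]+53)**2<95**2 for p in P]]
from scipy.optimize import least_squares
f=least_squares(lambda q:np.hypot(*(P-q[:2]).T)-q[2],[473,-53,80],loss="soft_l1",f_scale=1)
print("dial",f.x,np.round(f.fun,1)[:40])
for nm,m in(("orange",roi&(H>8)&(H<20)&(S>150)&(V>180)),("blue",roi&(H>105)&(H<130)&(S>120)&(V>80))):
    for c,s,_ in blob(m,2): 
        p=onplane(W,[c],37)[0]; print(nm,c,s[4],p,np.hypot(*(p[:2]-f.x[:2])),np.degrees(np.arctan2(*(p[:2]-f.x[:2])[::-1])))
dark=roi&(V<70)&(S<110); dark[:190]=0
for c,s,mm in blob(dark,3):
    print("dark",c,s)
big=cv2.resize(im[120:280,200:370],None,fx=3.5,fy=3.5,interpolation=cv2.INTER_CUBIC)
cv2.imwrite("pics/w1c.png",big)
E
```

```text
dial [469.62972711 -59.12078759  80.31216374] [ 0.3 -0.7 -0.6 -0.8 -0.7 -0.7 -0.5 -0.5 -0.3 -0.2  0.   0.3  0.2  0.4
  0.5  0.4  0.8  0.7  1.   0.2  0.4  0.1  0.3  0.3 -0.  -0.2 -0.5 -0.7
 -0.6 -0.8 -0.8 -0.6 -1.  -1.1 -1.1 -0.7  1.   1.5  2.   2.4]
blue [258.43333333 162.16666667] 30 [504.5980086 -12.0447718  37.       ] 58.64240763863951 53.39486485880601
dark [207.84615385 206.76923077] [205 204   7   7  13]
dark [210.58333333 223.        ] [208 221   7   5  12]
dark [209.6 230.2] [209 229   3   4   5]
```

View pics/w1c.png

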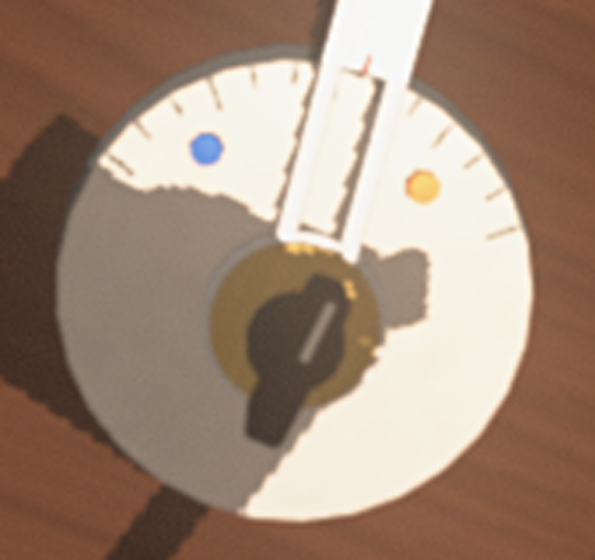

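The crop shows the wing from (265,442) to (333,283), with the white line on the upper half. The orange pin is at (423,186), the slot's lower end at about (318,238) and its upper end at about (362,75).

```bash
python3 - <<'E'
from h import *
im=cv2.imread("pics/w1.png")
# wrist pose is still the same: no motion since
W=cam("wrist")
cr=lambda *a:[(200+x/3.5,120+y/3.5) for x,y in a]
piv=np.array([469.6,-59.1])
def pol(p): d=p[:2]-piv; return np.round([*p,np.hypot(*d),np.degrees(np.arctan2(d[1],d[0]))],1)
print("pin",pol(onplane(W,cr((423,186)),37)[0]))
k=onplane(W,cr((265,440),(333,285),(303,362),(333,305)),100)
print("wing",k,(k[0]+k[1])/2,np.hypot(*(k[1]-k[0])[:2]),np.degrees(np.arctan2(*(k[1]-k[0])[1::-1])),np.degrees(np.arctan2(*(k[3]-k[2])[1::-1])))
# arm strap edges at z=54 in rows 50..130 by brightness
g=cv2.cvtColor(im,cv2.COLOR_BGR2HSV)
c=[]
for v in range(40,116,4):
    u=np.where((g[v,:,1]<70)&(g[v,:,2]>150))[0]; u=u[(u>270)&(u<370)]
    if len(u): c.append(((u[0]+u[-1])/2,v,u[-1]-u[0]))
c=np.array(c); P=onplane(W,c[:,:2],54)[:,:2]
l=cv2.fitLine(P.astype(np.float32),cv2.DIST_HUBER,0,.01,.01).ravel(); a=np.degrees(np.arctan2(l[1],l[0]))
n=np.array([-l[1],l[0]]); print("arm angle",a%180,"offset of pivot from line",(piv-l[2:])@n,c[::4])
sl=onplane(W,cr((318,238),(362,75)),54); print("slot",sl)
# scene + side knob cross-check
S=cam("scene");D=cam("side")
print(proj(S,[(*piv,100),(*piv,30)]),proj(D,[(*piv,100),(*piv,30)]))
E
```

```text
pin [522.8 -80.6  37.   57.3 -22. ]
wing [[446.13163834 -60.89127494 100.        ]
 [494.383701   -58.83522547 100.        ]
 [471.35236257 -60.77390485 100.        ]
 [489.37306154 -61.23495093 100.        ]] [470.25766967 -59.8632502  100.        ] 48.29584754479583 2.4399317144493025 -1.4655499006192705
arm angle 9.88581 offset of pivot from line 0.1333848817311214 [[332.   40.   28. ]
 [327.   56.   28. ]
 [323.   72.   28. ]
 [318.5  88.   27. ]
 [313.5 104.   27. ]]
slot [[496.25439407 -55.24341799  54.        ]
 [546.12413304 -45.99877088  54.        ]]
[[266.25337446 174.42773874]
 [266.11063565 193.72139561]] [[325.89938465 206.12923716]
 [324.09993177 224.43378678]]
```

Pivot is about (470,-59.5), wing angle about 1°, arm at 9.9° and pin at -22°. Moving above the knob and aligning.

Emit:
step_arm([
  [[-6,1,20],6],
  [[-12,2,50],12],
  [[-18,3,80],18],
  [[-24,4.5,105],23.7],
  [[-24,4.5,115],23.7],
  [[-24,4.5,115],23.7],
  [[-24,4.5,115],23.7],
], fingers=0.5)

```text
time: 2.4
tool_pos: [470.6, -60.3, 128.6]
tcp_rot: [180.0, -0.1, 1.1]
ft_force: [0.0, 0.6, 0.6]
finger_gap: 42.5
grip_force: 0.0
```

```bash
python3 - <<'E'
from h import *
s=r.sense(); print(s["time"],s["tool_pos"],s["tcp_rot"],s["wrist_torque"],s["ft_force"],s["finger_gap"])
im=snapshot("wrist"); W=cam("wrist")
cv2.imwrite("pics/w2.png",im)
print(proj(W,[(470,-59.5,100),(494,-59.1,100),(446,-59.9,100)]))
E
```

```text
2.4 [470.64938379 -60.29834051 128.55522069] [ 1.79978780e+02 -8.50360828e-02  1.06882140e+00] [-0.00282193 -0.01737645 -0.04085763] [0.0466352  0.57536274 0.55770028] 42.479104913891426
[[279.57326809 249.84092051]
 [279.72126785 209.79460664]
 [279.43559859 287.06696571]]
```

View pics/w2.png

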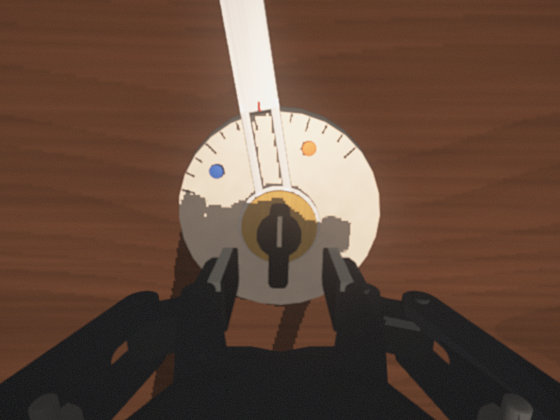

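The wing is vertical at column 279 (rows 208–287) and centred between the fingers, so the alignment is good. Descend and grip.

Emit:
step_arm([
  [[0,0,12],0],
  [[0,0,26],0],
  [[0,0,36],0],
  [[0,0,37],0],
  [[0,0,37],0],
  [[0,0,37],0],
])

```text
time: 3.05
tool_pos: [470.1, -59.8, 90.5]
tcp_rot: [180.0, -0.0, 1.0]
ft_force: [-0.6, -0.4, 0.2]
finger_gap: 42.4
grip_force: 0.0
```

```bash
cat > s.py <<'E'
from h import *
s=r.sense(); print(round(s["time"],2),np.round(s["tool_pos"],1),"yaw %.2f"%s["tcp_rot"][2],"F",np.round(s["ft_force"],1),"M",np.round(s["wrist_torque"],3),"gap %.1f grip %.0f"%(s["finger_gap"],s["grip_force"]))
E
python3 s.py
```

```text
3.05 [470.1 -59.8  90.5] yaw 0.99 F [-0.6 -0.4  0.2] M [-0.072 -0.001  0.044] gap 42.4 grip 0
```

Emit:
step_arm([
  [[0,0,0],0],
  [[0,0,0],0],
  [[0,0,0],0],
  [[0,0,0],0],
  [[0,0,0],0],
  [[0,0,0],0],
], fingers=0, squeeze=45)

```text
time: 3.65
tool_pos: [470.3, -59.5, 90.9]
tcp_rot: [-180.0, -0.1, 1.0]
ft_force: [-1.6, 2.5, 5.1]
finger_gap: 11.0
grip_force: 44.5
```

```bash
python3 s.py
```

```text
3.65 [470.3 -59.5  90.9] yaw 0.99 F [-1.6  2.5  5.1] M [ 0.483  0.254 -0.059] gap 11.0 grip 44
```

Emit:
step_arm([
  [[0,0,0],-2],
  [[0,0,0],-4],
  [[0,0,0],-6],
  [[0,0,0],-8],
  [[0,0,0],-10],
])

```text
time: 4.15
tool_pos: [470.3, -59.3, 90.9]
tcp_rot: [-180.0, -0.1, 11.1]
ft_force: [-2.2, 5.2, 6.7]
finger_gap: 10.9
grip_force: 45.1
```

```bash
python3 s.py
```

```text
4.15 [470.3 -59.3  90.9] yaw 11.05 F [-2.2  5.2  6.7] M [ 0.646  0.259 -0.313] gap 10.9 grip 45
```

Emit:
step_arm([
  [[0,0,0],-2],
  [[0,0,0],-4],
  [[0,0,0],-6],
  [[0,0,0],-8],
  [[0,0,0],-10],
])

```text
time: 4.65
tool_pos: [470.2, -59.1, 90.9]
tcp_rot: [-179.9, -0.1, 21.1]
ft_force: [-1.7, 5.5, 7.0]
finger_gap: 11.0
grip_force: 45.3
```

```bash
python3 s.py
```

```text
4.65 [470.2 -59.1  90.9] yaw 21.05 F [-1.7  5.5  7. ] M [ 0.944  0.285 -0.298] gap 11.0 grip 45
```

Emit:
step_arm([
  [[0,0,0],-3],
  [[0,0,0],-6],
  [[0,0,0],-9],
  [[0,0,0],-12],
  [[0,0,0],-15],
  [[0,0,0],-18],
  [[0,0,0],-20],
])

```text
time: 5.35
tool_pos: [469.9, -58.6, 90.9]
tcp_rot: [-179.9, -0.1, 41.1]
ft_force: [-3.7, 7.3, 9.1]
finger_gap: 11.0
grip_force: 45.5
```

```bash
python3 s.py
```

```text
5.35 [469.9 -58.6  90.9] yaw 41.09 F [-3.7  7.3  9.1] M [ 1.345  0.568 -0.341] gap 11.0 grip 46
```

Emit:
step_arm([
  [[0,0,0],-3],
  [[0,0,0],-6],
  [[0,0,0],-9],
  [[0,0,0],-12],
  [[0,0,0],-15],
  [[0,0,0],-18],
  [[0,0,0],-20],
])

```text
time: 6.05
tool_pos: [469.6, -58.2, 90.9]
tcp_rot: [-179.9, -0.1, 61.1]
ft_force: [-6.1, 9.1, 12.1]
finger_gap: 10.9
grip_force: 45.9
```

```bash
python3 s.py
```

```text
6.05 [469.6 -58.2  90.9] yaw 61.10 F [-6.1  9.1 12.1] M [ 1.603  1.061 -0.286] gap 10.9 grip 46
```

Loosened to about 60°. Release, lift, and move over the strap with the camera side turned toward the pivot, away from the mirror.

Emit:
step_arm([
  [[0,0,0],0],
  [[0,0,0],0],
  [[0,0,0],0],
  [[0,0,-15],0],
  [[0,0,-45],0],
  [[0,0,-80],0],
  [[0,0,-100],0],
], fingers=0.6)

```text
time: 6.75
tool_pos: [470.9, -60.2, 193.1]
tcp_rot: [179.8, -0.0, 60.9]
ft_force: [-0.0, -0.3, -0.7]
finger_gap: 51.1
grip_force: 0.0
```

Emit:
step_arm([
  [[6,7,0],-8],
  [[14,16,0],-16.5],
  [[22,26,0],-25],
  [[30,36,0],-33.5],
  [[38,46,0],-42],
  [[46,56,0],-50.5],
  [[53,65,0],-59],
  [[59,73,0],-67.5],
  [[64,79,0],-76],
  [[68,84,0],-84.5],
  [[69,85.4,0],-93],
  [[69,85.4,0],-101],
])

```text
time: 7.95
tool_pos: [578.3, -41.1, 189.9]
tcp_rot: [-180.0, -0.0, 162.3]
ft_force: [-0.8, -0.3, 0.9]
finger_gap: 51.3
grip_force: 0.0
```

Emit:
step_arm([
  [[0,0,0],-8],
  [[0,0,0],-16],
  [[0,0,0],-24],
  [[0,0,0],-27.8],
  [[0,0,0],-27.8],
  [[0,0,0],-27.8],
])

```text
time: 8.55
tool_pos: [578.0, -41.0, 190.1]
tcp_rot: [-180.0, -0.0, -170.4]
ft_force: [0.1, 0.4, -0.1]
finger_gap: 51.0
grip_force: 0.0
```

```bash
python3 s.py; python3 - <<'E'
from h import *
im=snapshot("wrist"); cv2.imwrite("pics/w3.png",im); W=cam("wrist")
print(proj(W,[(578.4,-40.6,54),(470,-59.5,100),(522.8,-80.6,37)]))
E
```

```text
8.55 [578.  -41.  190.1] yaw -170.37 F [ 0.1  0.4 -0.1] M [ 0.003 -0.029 -0.012] gap 51.0 grip 0
[[279.31031211 202.29783206]
 [278.72201515  60.37405639]
 [246.53421938 132.51770802]]
```

View pics/w3.png

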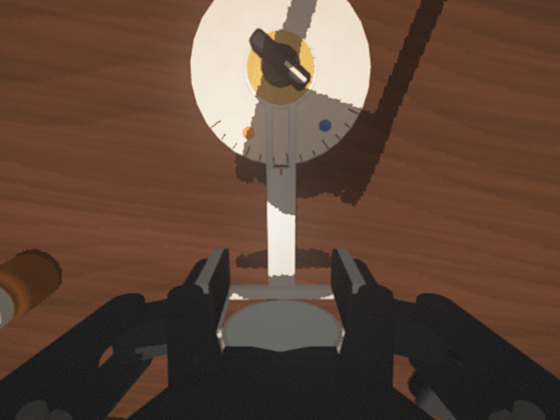

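The strap is vertical at column 281, centred between the fingers, and the knob is visibly turned. Descend and grip the strap.

Emit:
step_arm([
  [[0,0,15],0],
  [[0,0,45],0],
  [[0,0,80],0],
  [[0,0,110],0],
  [[0,0,130],0],
  [[0,0,142],0],
  [[0,0,147],0],
  [[0,0,147],0],
  [[0,0,147],0],
])

```text
time: 9.5
tool_pos: [579.0, -41.0, 44.5]
tcp_rot: [-180.0, 0.1, -170.2]
ft_force: [0.5, 0.5, 0.4]
finger_gap: 51.2
grip_force: 0.0
```

Emit:
step_arm([
  [[0,0,0],0],
  [[0,0,0],0],
  [[0,0,0],0],
  [[0,0,0],0],
  [[0,0,0],0],
], fingers=0.22, squeeze=20)

```text
time: 10.0
tool_pos: [579.0, -40.9, 44.7]
tcp_rot: [-180.0, 0.1, -170.2]
ft_force: [-2.0, 0.4, 5.5]
finger_gap: 25.8
grip_force: 22.7
```

```bash
python3 s.py
```

```text
10.0 [579.  -40.9  44.7] yaw -170.22 F [-2.   0.4  5.5] M [ 0.152  0.171 -0.108] gap 25.8 grip 23
```

Emit:
step_arm([
  [[0,-1.9,0],1],
  [[0.15,-5.8,0],3],
  [[0.15,-5.8,0],3],
])

```text
time: 10.3
tool_pos: [579.9, -47.0, 44.6]
tcp_rot: [-180.0, 0.1, -173.3]
ft_force: [-0.4, 0.7, 6.8]
finger_gap: 25.6
grip_force: 22.7
```

```bash
python3 s.py; python3 -c "
import numpy as np
for t in range(3,31,3): print(t,np.round(110.6*(1-np.cos(np.radians(t))),1),np.round(-110.6*np.sin(np.radians(t)),1))"
```

```text
10.3 [579.9 -47.   44.6] yaw -173.31 F [-0.4  0.7  6.8] M [ 0.134  0.209 -0.139] gap 25.6 grip 23
3 0.2 -5.8
6 0.6 -11.6
9 1.4 -17.3
12 2.4 -23.0
15 3.8 -28.6
18 5.4 -34.2
21 7.3 -39.6
24 9.6 -45.0
27 12.1 -50.2
30 14.8 -55.3
```

Force is about 0.7 N sideways, so the arm is free. Continue the swing by 27°.

Emit:
step_arm([
  [[0.2,-5.8,0],3],
  [[0.6,-11.6,0],6],
  [[1.4,-17.3,0],9],
  [[2.4,-23,0],12],
  [[3.8,-28.6,0],15],
  [[5.4,-34.2,0],18],
  [[7.3,-39.6,0],21],
  [[9.6,-45,0],24],
  [[12.1,-50.2,0],27],
  [[13.9,-53.6,0],29],
  [[13.9,-53.6,0],29],
  [[13.9,-53.6,0],29],
])

```text
time: 11.5
tool_pos: [572.3, -102.0, 44.7]
tcp_rot: [-180.0, 0.1, 157.8]
ft_force: [-1.8, -0.2, 6.3]
finger_gap: 25.4
grip_force: 22.7
```

```bash
python3 s.py; python3 - <<'E'
from h import *
im=snapshot("wrist"); cv2.imwrite("pics/w4.png",im); W=cam("wrist")
p=proj(W,[(522.8,-80.6,37),(470,-59.5,100)]); print(p)
E
```

```text
11.5 [ 572.3 -102.    44.7] yaw 157.77 F [-1.8 -0.2  6.3] M [-0.14   0.269  0.03 ] gap 25.4 grip 23
[[280.91952283 158.44407972]
 [280.60236291 -87.65466247]]
```

View pics/w4.png

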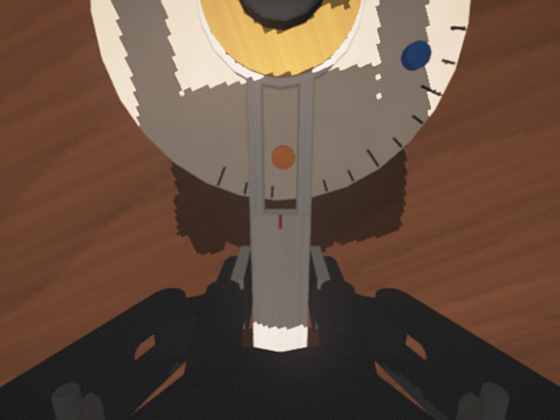

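The orange pin appears at (283,157) inside the slot, whose edges are at columns ~263 and 299, so it is nearly centred. Measuring the residual.

```bash
python3 - <<'E'
from h import *
im=cv2.imread("pics/w4.png"); W=cam("wrist"); hsv=cv2.cvtColor(im,cv2.COLOR_BGR2HSV); H,S,V=cv2.split(hsv)
m=((H<18)&(S>130)&(V>120)).astype(np.uint8); m[:140]=0;m[175:]=0;m[:,:262]=0;m[:,300:]=0
n,l,s,c=cv2.connectedComponentsWithStats(m); i=1+np.argmax(s[1:,4]); print(s[i],c[i])
pin=onplane(W,[c[i]],37)[0]; print("pin",pin)
g=cv2.GaussianBlur(cv2.cvtColor(im,cv2.COLOR_BGR2GRAY),(3,3),0).astype(int)
for v in (110,135,180): print(v,list(g[v,240:322:1]))
# outer strap edges rows 225-245 and rails' outer edges
s=r.sense(); t=s["tool_pos"][:2]; ang=np.radians(s["tcp_rot"][2]-180)
for piv in([469.6,-59.1],[470,-59.5],[470.3,-59.8]):
    d=pin[:2]-piv; e=t-piv
    print(np.degrees(np.arctan2(d[1],d[0])),np.degrees(np.arctan2(e[1],e[0])),np.degrees(ang))
E
```

```text
[272 146  23  23 406] [282.89162562 156.93842365]
pin [522.50605274 -79.50536288  37.        ]
110 [np.int64(124), np.int64(124), np.int64(124), np.int64(124), np.int64(123), np.int64(122), np.int64(118), np.int64(116), np.int64(117), np.int64(119), np.int64(120), np.int64(120), np.int64(120), np.int64(120), np.int64(120), np.int64(121), np.int64(122), np.int64(123), np.int64(122), np.int64(121), np.int64(117), np.int64(110), np.int64(108), np.int64(112), np.int64(119), np.int64(123), np.int64(124), np.int64(123), np.int64(122), np.int64(123), np.int64(122), np.int64(122), np.int64(122), np.int64(122), np.int64(122), np.int64(122), np.int64(122), np.int64(122), np.int64(122), np.int64(122), np.int64(122), np.int64(122), np.int64(123), np.int64(123), np.int64(123), np.int64(122), np.int64(122), np.int64(122), np.int64(122), np.int64(123), np.int64(123), np.int64(123), np.int64(123), np.int64(122), np.int64(122), np.int64(122), np.int64(119), np.int64(112), np.int64(106), np.int64(108), np.int64(116), np.int64(120), np.int64(121), np.int64(120), np.int64(120), np.int64(120), np.int64(1
[... 2173 characters left out ...]
, np.int64(119), np.int64(119), np.int64(119), np.int64(119), np.int64(119), np.int64(119), np.int64(118), np.int64(118), np.int64(115), np.int64(108), np.int64(103), np.int64(106), np.int64(112), np.int64(114), np.int64(113), np.int64(113), np.int64(112), np.int64(112), np.int64(113), np.int64(113), np.int64(113), np.int64(113), np.int64(111), np.int64(109), np.int64(110), np.int64(114), np.int64(118), np.int64(119), np.int64(119), np.int64(119), np.int64(119), np.int64(118), np.int64(118), np.int64(118), np.int64(113)]
-21.091154057932478 -22.655979645416785 -22.22384261759513
-20.85737115237987 -22.54468858802823 -22.22384261759513
-20.679195032821152 -22.46052806988152 -22.22384261759513
```

The slot centre is at column 280.0 and the pin at 282.9, so swing back by +1.4°.

Emit:
step_arm([
  [[0,1.4,0],-0.7],
  [[0,2.7,0],-1.4],
  [[0,2.7,0],-1.4],
  [[0,2.7,0],-1.4],
])

```text
time: 11.95
tool_pos: [573.3, -99.3, 44.6]
tcp_rot: [-180.0, 0.1, 159.2]
ft_force: [-1.5, -0.3, 6.3]
finger_gap: 25.6
grip_force: 22.7
```

```bash
cat > pin.py <<'E'
from h import *
im=snapshot("wrist"); cv2.imwrite("pics/wp.png",im); W=cam("wrist"); hsv=cv2.cvtColor(im,cv2.COLOR_BGR2HSV); H,S,V=cv2.split(hsv)
m=((H<18)&(S>130)&(V>120)).astype(np.uint8); m[:140]=0;m[175:]=0;m[:,:266]=0;m[:,296:]=0
n,l,s,c=cv2.connectedComponentsWithStats(m); i=1+np.argmax(s[1:,4]); print("pin",s[i],c[i])
g=cv2.GaussianBlur(cv2.cvtColor(im,cv2.COLOR_BGR2GRAY),(3,3),0).astype(int)
for v in (110,125,135,180,185):
    a=255+np.argmin(g[v,255:272]); b=290+np.argmin(g[v,290:305]); print(v,a,b,(a+b)/2)
E
python3 s.py; python3 pin.py
```

```text
11.95 [573.3 -99.3  44.6] yaw 159.20 F [-1.5 -0.3  6.3] M [-0.062  0.231  0.092] gap 25.6 grip 23
pin [269 146  22  23 407] [279.45945946 156.97788698]
110 261 298 279.5
125 262 298 280.0
135 262 298 280.0
180 263 293 278.0
185 268 294 281.0
```

The pin is at 279.5 and the slot centre at 280, so it is centred. Release the strap and check again before lifting.

Emit:
step_arm([
  [[0,0,0],0],
  [[0,0,0],0],
  [[0,0,0],0],
  [[0,0,0],0],
  [[0,0,0],0],
], fingers=0.6)

```text
time: 12.5
tool_pos: [572.3, -98.9, 43.1]
tcp_rot: [-180.0, -0.0, 159.2]
ft_force: [-0.4, -0.3, -0.3]
finger_gap: 51.1
grip_force: 0.0
```

```bash
python3 s.py; python3 pin.py
```

```text
12.5 [572.3 -98.9  43.1] yaw 159.18 F [-0.4 -0.3 -0.3] M [ 0.019  0.008 -0.062] gap 51.1 grip 0
pin [269 148  22  24 414] [279.46376812 159.70289855]
110 261 298 279.5
125 262 298 280.0
135 262 298 280.0
180 262 293 277.5
185 262 294 278.0
```

The arm stayed centred. Lift and return to the knob.

Emit:
step_arm([
  [[0,0,-15],0],
  [[0,0,-45],0],
  [[0,0,-85],0],
  [[0,0,-120],0],
  [[0,0,-140],0],
  [[0,0,-147],0],
  [[0,0,-147],0],
], fingers=0.5)

```text
time: 13.25
tool_pos: [573.2, -99.1, 192.1]
tcp_rot: [180.0, 0.2, 159.2]
ft_force: [0.7, 0.8, -0.3]
finger_gap: 43.0
grip_force: 0.0
```

Emit:
step_arm([
  [[8,0,0],8],
  [[18,0,0],16.5],
  [[29,0,0],25],
  [[41,0.5,0],33.5],
  [[53,0.5,0],42],
  [[65,0.5,0],50.5],
  [[77,1,0],59],
  [[88,1,0],67.5],
  [[98,1,0],76],
  [[105,1.1,0],84.5],
  [[110.3,1.1,0],92.5],
  [[110.3,1.1,0],98.1],
])

```text
time: 14.45
tool_pos: [468.0, -58.2, 188.1]
tcp_rot: [-179.8, 0.1, 60.8]
ft_force: [0.2, 0.3, -0.1]
finger_gap: 42.7
grip_force: 0.0
```

Emit:
step_arm([
  [[0,0,20],0],
  [[0,0,50],0],
  [[0,0,60],0],
  [[0,0,60],0],
  [[0,0,60],0],
])

```text
time: 14.95
tool_pos: [469.6, -58.7, 130.4]
tcp_rot: [-179.9, 0.0, 61.1]
ft_force: [0.3, -0.2, 0.3]
finger_gap: 42.8
grip_force: 0.0
```

```bash
python3 s.py; python3 - <<'E'
from h import *
im=snapshot("wrist"); cv2.imwrite("pics/w5.png",im); W=cam("wrist")
a=np.radians(61.1); print(proj(W,[(469.6,-58.7,100)]+[(469.6+k*np.cos(a),-58.7+k*np.sin(a),100) for k in(24,-24)]))
E
```

```text
14.95 [469.6 -58.7 130.4] yaw 61.08 F [ 0.3 -0.2  0.3] M [-0.039  0.     0.011] gap 42.8 grip 0
[[279.31782074 247.87178486]
 [279.3632524  208.23523273]
 [279.27534443 284.72807282]]
```

View pics/w5.png

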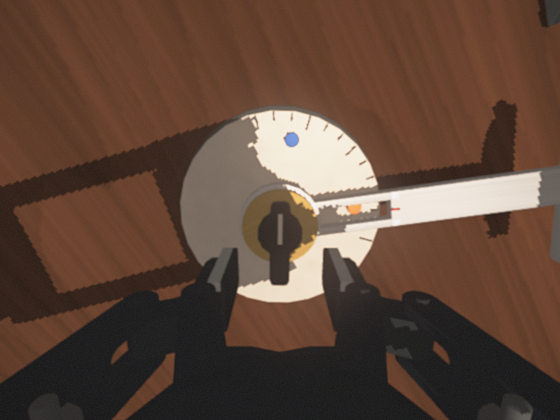

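The wing is vertical at column 280 and the pin is visible in the slot. Descend and grip, then take the baseline in the loose region with equal 3° steps.

Emit:
step_arm([
  [[0,0,15],0],
  [[0,0,30],0],
  [[0,0,38],0],
  [[0,0,39.5],0],
  [[0,0,39.5],0],
  [[0,0,39.5],0],
])

```text
time: 15.6
tool_pos: [470.4, -58.9, 91.8]
tcp_rot: [179.9, -0.0, 61.1]
ft_force: [0.5, -0.4, 0.5]
finger_gap: 42.8
grip_force: 0.0
```

```bash
cat > m.py <<'E'
from h import *
v=[r.sense()]
for _ in range(3): snapshot("wrist"); v.append(r.sense())
s=v[-1]; mz=[x["wrist_torque"][2] for x in v]
line="%.2f yaw %.2f pos %s F %s Mz %.3f (%s) grip %.0f"%(s["time"],s["tcp_rot"][2],np.round(s["tool_pos"],1),np.round(s["ft_force"],1),np.mean(mz),np.round(mz,3),s["grip_force"])
print(line); open("log.txt","a").write("%.2f %.3f %.4f %.2f %.2f %.2f %.2f\n"%(s["time"],s["tcp_rot"][2],np.mean(mz),*s["tool_pos"][:2],*s["ft_force"][:2]))
E
python3 m.py
```

```text
15.75 yaw 61.08 pos [470.2 -58.8  91.5] F [ 0.2 -0.3  0.7] Mz -0.011 ([ 0.002 -0.051 -0.039  0.045]) grip 0
```

Emit:
step_arm([
  [[0,0,0],0],
  [[0,0,0],0],
  [[0,0,0],0],
  [[0,0,0],0],
  [[0,0,0],0],
], fingers=0, squeeze=45)

```text
time: 16.25
tool_pos: [469.3, -58.4, 91.1]
tcp_rot: [-179.9, -0.0, 61.1]
ft_force: [-5.0, 2.4, 5.8]
finger_gap: 10.8
grip_force: 44.3
```

```bash
python3 m.py
```

```text
16.40 yaw 61.07 pos [469.4 -58.4  91.1] F [-4.4  1.8  6.4] Mz -0.255 ([-0.257 -0.248 -0.272 -0.242]) grip 44
```

Emit:
step_arm([
  [[0,0,0],1],
  [[0,0,0],2],
  [[0,0,0],3],
])

```text
time: 16.7
tool_pos: [469.4, -58.5, 91.1]
tcp_rot: [-179.9, 0.0, 58.1]
ft_force: [-3.2, 1.6, 5.8]
finger_gap: 11.1
grip_force: 44.1
```

```bash
python3 m.py
```

```text
16.85 yaw 58.10 pos [469.4 -58.5  91.1] F [-4.5  2.6  5.8] Mz 0.224 ([0.31  0.247 0.155 0.184]) grip 44
```

Emit:
step_arm([
  [[0,0,0],1],
  [[0,0,0],2],
  [[0,0,0],3],
])

```text
time: 17.15
tool_pos: [469.4, -58.5, 91.1]
tcp_rot: [-180.0, 0.0, 55.1]
ft_force: [-4.2, 0.8, 5.0]
finger_gap: 11.3
grip_force: 44.0
```

```bash
python3 m.py
```

```text
17.30 yaw 55.10 pos [469.4 -58.5  91.1] F [-4.   2.3  4.9] Mz 0.205 ([0.274 0.203 0.176 0.166]) grip 44
```

Emit:
step_arm([
  [[0,0,0],1],
  [[0,0,0],2],
  [[0,0,0],3],
])

```text
time: 17.6
tool_pos: [469.5, -58.5, 91.1]
tcp_rot: [-180.0, 0.0, 52.1]
ft_force: [-3.4, 0.9, 5.3]
finger_gap: 11.2
grip_force: 44.0
```

```bash
python3 m.py
```

```text
17.75 yaw 52.10 pos [469.5 -58.5  91.1] F [-3.7  1.5  5.4] Mz 0.245 ([0.333 0.251 0.168 0.229]) grip 44
```

```bash
cat > m.py <<'E'
from h import *
v=[r.sense()]
for _ in range(3): snapshot("wrist"); v.append(r.sense())
s=v[0]; mz=[x["wrist_torque"][2] for x in v]
print("%.2f yaw %.2f pos %s F %s Mz moving %.3f rest %.3f grip %.0f"%(s["time"],s["tcp_rot"][2],np.round(s["tool_pos"],1),np.round(s["ft_force"],1),mz[0],np.mean(mz[1:]),s["grip_force"]))
open("log.txt","a").write("%.3f %.4f %.4f\n"%(s["tcp_rot"][2],mz[0],np.mean(mz[1:])))
E
cat > log.txt <<'E'
58.10 .310 .195
55.10 .274 .182
52.10 .333 .216
E
```

Emit:
step_arm([
  [[0,0,0],1],
  [[0,0,0],2],
  [[0,0,0],3],
])

```text
time: 18.05
tool_pos: [469.5, -58.6, 91.1]
tcp_rot: [-180.0, 0.0, 49.1]
ft_force: [-2.7, 1.0, 5.9]
finger_gap: 11.1
grip_force: 43.9
```

```bash
python3 m.py
```

```text
18.05 yaw 49.06 pos [469.5 -58.6  91.1] F [-2.7  1.   5.9] Mz moving 0.332 rest 0.205 grip 44
```

Emit:
step_arm([
  [[0,0,0],1],
  [[0,0,0],2],
  [[0,0,0],3],
])

```text
time: 18.5
tool_pos: [469.6, -58.6, 91.2]
tcp_rot: [-180.0, 0.0, 46.1]
ft_force: [-2.9, 0.9, 4.9]
finger_gap: 11.5
grip_force: 43.9
```

```bash
python3 m.py
```

```text
18.50 yaw 46.06 pos [469.6 -58.6  91.2] F [-2.9  0.9  4.9] Mz moving 0.348 rest 0.203 grip 44
```

Emit:
step_arm([
  [[0,0,0],1],
  [[0,0,0],2],
  [[0,0,0],3],
])

```text
time: 18.95
tool_pos: [469.6, -58.7, 91.1]
tcp_rot: [-180.0, 0.0, 43.1]
ft_force: [-3.6, 1.2, 5.9]
finger_gap: 11.3
grip_force: 43.9
```

```bash
python3 m.py
```

```text
18.95 yaw 43.06 pos [469.6 -58.7  91.1] F [-3.6  1.2  5.9] Mz moving 0.249 rest 0.182 grip 44
```

Emit:
step_arm([
  [[0,0,0],1],
  [[0,0,0],2],
  [[0,0,0],3],
])

```text
time: 19.4
tool_pos: [469.7, -58.7, 91.2]
tcp_rot: [-180.0, 0.0, 40.1]
ft_force: [-2.6, -0.3, 5.1]
finger_gap: 11.2
grip_force: 43.9
```

```bash
python3 m.py
```

```text
19.40 yaw 40.05 pos [469.7 -58.7  91.2] F [-2.6 -0.3  5.1] Mz moving 0.310 rest 0.221 grip 44
```

Emit:
step_arm([
  [[0,0,0],1],
  [[0,0,0],2],
  [[0,0,0],3],
])

```text
time: 19.85
tool_pos: [469.6, -58.8, 91.1]
tcp_rot: [180.0, 0.0, 37.0]
ft_force: [-2.7, -0.5, 5.0]
finger_gap: 11.1
grip_force: 43.9
```

```bash
python3 m.py
```

```text
19.85 yaw 37.05 pos [469.6 -58.8  91.1] F [-2.7 -0.5  5. ] Mz moving 0.257 rest 0.162 grip 44
```

Emit:
step_arm([
  [[0,0,0],1],
  [[0,0,0],2],
  [[0,0,0],3],
])

```text
time: 20.3
tool_pos: [469.7, -58.8, 91.2]
tcp_rot: [180.0, 0.0, 34.0]
ft_force: [-3.0, 1.1, 5.3]
finger_gap: 11.3
grip_force: 43.9
```

```bash
python3 m.py
```

```text
20.30 yaw 34.04 pos [469.7 -58.8  91.2] F [-3.   1.1  5.3] Mz moving 0.336 rest 0.216 grip 44
```

Still at the flat baseline (moving ≈0.305, rest ≈0.198). Continue.

Emit:
step_arm([
  [[0,0,0],1],
  [[0,0,0],2],
  [[0,0,0],3],
])

```text
time: 20.75
tool_pos: [469.7, -58.8, 91.1]
tcp_rot: [180.0, 0.0, 31.0]
ft_force: [-3.6, 0.3, 4.9]
finger_gap: 10.8
grip_force: 44.0
```

```bash
python3 m.py
```

```text
20.75 yaw 31.04 pos [469.7 -58.8  91.1] F [-3.6  0.3  4.9] Mz moving 0.292 rest 0.199 grip 44
```

Emit:
step_arm([
  [[0,0,0],1],
  [[0,0,0],2],
  [[0,0,0],3],
])

```text
time: 21.2
tool_pos: [469.8, -58.9, 91.1]
tcp_rot: [180.0, 0.0, 28.0]
ft_force: [-2.4, -1.3, 5.3]
finger_gap: 11.0
grip_force: 44.0
```

```bash
python3 m.py
```

```text
21.20 yaw 28.03 pos [469.8 -58.9  91.1] F [-2.4 -1.3  5.3] Mz moving 0.266 rest 0.195 grip 44
```

Emit:
step_arm([
  [[0,0,0],1],
  [[0,0,0],2],
  [[0,0,0],3],
])

```text
time: 21.65
tool_pos: [469.8, -59.0, 91.1]
tcp_rot: [180.0, 0.0, 25.0]
ft_force: [-2.2, -1.3, 4.4]
finger_gap: 11.0
grip_force: 44.0
```

```bash
python3 m.py
```

```text
21.65 yaw 25.03 pos [469.8 -59.   91.1] F [-2.2 -1.3  4.4] Mz moving 0.303 rest 0.213 grip 44
```

Emit:
step_arm([
  [[0,0,0],1],
  [[0,0,0],2],
  [[0,0,0],3],
])

```text
time: 22.1
tool_pos: [469.8, -59.0, 91.1]
tcp_rot: [180.0, 0.0, 22.0]
ft_force: [-3.0, -1.1, 4.9]
finger_gap: 11.1
grip_force: 44.0
```

```bash
python3 m.py
```

```text
22.10 yaw 22.03 pos [469.8 -59.   91.1] F [-3.  -1.1  4.9] Mz moving 0.304 rest 0.230 grip 44
```

Emit:
step_arm([
  [[0,0,0],1],
  [[0,0,0],2],
  [[0,0,0],3],
])

```text
time: 22.55
tool_pos: [469.9, -59.1, 91.1]
tcp_rot: [180.0, 0.0, 19.0]
ft_force: [-2.3, -3.0, 5.4]
finger_gap: 11.0
grip_force: 44.0
```

```bash
python3 m.py
```

```text
22.55 yaw 19.03 pos [469.9 -59.1  91.1] F [-2.3 -3.   5.4] Mz moving 0.314 rest 0.207 grip 44
```

Emit:
step_arm([
  [[0,0,0],1],
  [[0,0,0],2],
  [[0,0,0],3],
])

```text
time: 23.0
tool_pos: [469.9, -59.2, 91.2]
tcp_rot: [179.9, -0.0, 16.0]
ft_force: [-2.3, -2.9, 4.6]
finger_gap: 10.9
grip_force: 44.0
```

```bash
python3 m.py
```

```text
23.00 yaw 16.02 pos [469.9 -59.2  91.2] F [-2.3 -2.9  4.6] Mz moving 0.265 rest 0.214 grip 44
```

Emit:
step_arm([
  [[0,0,0],1],
  [[0,0,0],2],
  [[0,0,0],3],
])

```text
time: 23.45
tool_pos: [469.9, -59.2, 91.1]
tcp_rot: [179.9, -0.0, 13.0]
ft_force: [-2.5, -3.8, 5.4]
finger_gap: 11.1
grip_force: 44.0
```

```bash
python3 m.py
```

```text
23.45 yaw 13.02 pos [469.9 -59.2  91.1] F [-2.5 -3.8  5.4] Mz moving 0.271 rest 0.183 grip 44
```

Emit:
step_arm([
  [[0,0,0],1],
  [[0,0,0],2],
  [[0,0,0],3],
])

```text
time: 23.9
tool_pos: [469.9, -59.2, 91.1]
tcp_rot: [179.9, -0.0, 10.0]
ft_force: [-2.2, -2.8, 5.4]
finger_gap: 11.0
grip_force: 44.0
```

```bash
python3 m.py
```

```text
23.90 yaw 10.01 pos [469.9 -59.2  91.1] F [-2.2 -2.8  5.4] Mz moving 0.286 rest 0.255 grip 44
```

Emit:
step_arm([
  [[0,0,0],1],
  [[0,0,0],2],
  [[0,0,0],3],
])

```text
time: 24.35
tool_pos: [469.9, -59.3, 91.1]
tcp_rot: [179.9, -0.0, 7.0]
ft_force: [-2.4, -3.4, 4.9]
finger_gap: 11.0
grip_force: 44.1
```

```bash
python3 m.py
```

```text
24.35 yaw 7.02 pos [469.9 -59.3  91.1] F [-2.4 -3.4  4.9] Mz moving 0.330 rest 0.253 grip 44
```

Emit:
step_arm([
  [[0,0,0],1],
  [[0,0,0],2],
  [[0,0,0],3],
])

```text
time: 24.8
tool_pos: [469.9, -59.4, 91.2]
tcp_rot: [179.9, -0.0, 4.0]
ft_force: [-1.8, -4.2, 5.5]
finger_gap: 11.3
grip_force: 44.1
```

```bash
python3 m.py
```

```text
24.80 yaw 4.01 pos [469.9 -59.4  91.2] F [-1.8 -4.2  5.5] Mz moving 0.364 rest 0.248 grip 44
```

Emit:
step_arm([
  [[0,0,0],1],
  [[0,0,0],2],
  [[0,0,0],3],
])

```text
time: 25.25
tool_pos: [469.9, -59.4, 91.1]
tcp_rot: [179.9, -0.0, 1.0]
ft_force: [-3.9, -4.8, 4.7]
finger_gap: 11.0
grip_force: 44.1
```

```bash
python3 m.py
```

```text
25.25 yaw 1.01 pos [469.9 -59.4  91.1] F [-3.9 -4.8  4.7] Mz moving 0.375 rest 0.280 grip 44
```

Emit:
step_arm([
  [[0,0,0],1],
  [[0,0,0],2],
  [[0,0,0],3],
])

```text
time: 25.7
tool_pos: [469.9, -59.5, 91.1]
tcp_rot: [179.9, -0.0, -2.0]
ft_force: [-3.1, -5.4, 4.7]
finger_gap: 10.6
grip_force: 44.1
```

```bash
python3 m.py
```

```text
25.70 yaw -1.99 pos [469.9 -59.5  91.1] F [-3.1 -5.4  4.7] Mz moving 0.373 rest 0.315 grip 44
```

Emit:
step_arm([
  [[0,0,0],1],
  [[0,0,0],2],
  [[0,0,0],3],
])

```text
time: 26.15
tool_pos: [469.9, -59.5, 91.1]
tcp_rot: [179.9, -0.0, -5.0]
ft_force: [-2.8, -5.5, 4.8]
finger_gap: 11.3
grip_force: 44.1
```

```bash
python3 m.py
```

```text
26.15 yaw -4.99 pos [469.9 -59.5  91.1] F [-2.8 -5.5  4.8] Mz moving 0.383 rest 0.319 grip 44
```

Emit:
step_arm([
  [[0,0,0],1],
  [[0,0,0],2],
  [[0,0,0],3],
])

```text
time: 26.6
tool_pos: [469.9, -59.6, 91.1]
tcp_rot: [179.9, -0.0, -8.0]
ft_force: [-3.4, -5.7, 5.3]
finger_gap: 10.7
grip_force: 44.1
```

```bash
python3 m.py
```

```text
26.60 yaw -7.99 pos [469.9 -59.6  91.1] F [-3.4 -5.7  5.3] Mz moving 0.437 rest 0.323 grip 44
```

Emit:
step_arm([
  [[0,0,0],1],
  [[0,0,0],2],
  [[0,0,0],3],
])

```text
time: 27.05
tool_pos: [469.9, -59.6, 91.1]
tcp_rot: [179.9, -0.0, -11.0]
ft_force: [-2.6, -5.4, 4.5]
finger_gap: 11.2
grip_force: 44.1
```

```bash
python3 m.py
```

```text
27.05 yaw -10.99 pos [469.9 -59.6  91.1] F [-2.6 -5.4  4.5] Mz moving 0.443 rest 0.338 grip 44
```

```bash
cat > fit.py <<'E'
import numpy as np
from scipy.optimize import least_squares
a=np.loadtxt("log.txt"); y=a[:,0]
def f(q,k=.32): 
    x=k*np.radians(np.maximum(0,q[2]-y)); return np.r_[(a[:,1]-q[0]-x)/.03,(a[:,2]-q[1]-x)/.02]
for name,g,q0 in(("fixed slope",f,[.3,.2,10]),("free",lambda q:f(q[:3],q[3]),[.3,.2,10,.32])):
    s=least_squares(g,q0); c=np.sqrt(np.diag(np.linalg.pinv(s.jac.T@s.jac))); k=s.x[3] if len(s.x)>3 else .32
    print(name,np.round(s.x,3),"sd",np.round(c,3),"now",round(k*np.radians(s.x[2]-y[-1]),3),"target yaw",round(s.x[2]-np.degrees(.2/k),1))
b=y>20; print("base",a[b,1:].mean(0),"last4 excess",a[-4:,1:].mean(0)-a[b,1:].mean(0),"at yaw",y[-4:].mean())
E
python3 fit.py
```

```text
fixed slope [ 0.296  0.204 13.979] sd [0.007 0.005 1.256] now 0.139 target yaw -21.8
free [ 0.296  0.204 13.019  0.347] sd [0.007 0.005 1.831 0.041] now 0.145 target yaw -20.0
base [0.30110769 0.20143846] last4 excess [0.10781731 0.12246154] at yaw -6.488
```

Emit:
step_arm([
  [[0,0,0],1],
  [[0,0,0],2],
  [[0,0,0],3],
])

```text
time: 27.5
tool_pos: [469.9, -59.7, 91.1]
tcp_rot: [179.9, -0.0, -14.0]
ft_force: [-2.5, -5.4, 5.7]
finger_gap: 11.1
grip_force: 44.2
```

```bash
python3 m.py
```

```text
27.50 yaw -13.99 pos [469.9 -59.7  91.1] F [-2.5 -5.4  5.7] Mz moving 0.480 rest 0.376 grip 44
```

Emit:
step_arm([
  [[0,0,0],1],
  [[0,0,0],2],
  [[0,0,0],3],
])

```text
time: 27.95
tool_pos: [469.9, -59.8, 91.1]
tcp_rot: [179.9, -0.0, -17.0]
ft_force: [-3.1, -7.1, 4.8]
finger_gap: 10.7
grip_force: 44.2
```

```bash
python3 m.py
```

```text
27.95 yaw -16.99 pos [469.9 -59.8  91.1] F [-3.1 -7.1  4.8] Mz moving 0.482 rest 0.415 grip 44
```

Emit:
step_arm([
  [[0,0,0],1],
  [[0,0,0],2],
  [[0,0,0],3],
])

```text
time: 28.4
tool_pos: [469.8, -59.8, 91.1]
tcp_rot: [179.9, -0.1, -20.0]
ft_force: [-2.6, -5.8, 5.7]
finger_gap: 11.1
grip_force: 44.2
```

```bash
python3 m.py; python3 fit.py
```

```text
28.40 yaw -19.99 pos [469.8 -59.8  91.1] F [-2.6 -5.8  5.7] Mz moving 0.524 rest 0.438 grip 44
fixed slope [ 0.295  0.204 15.348] sd [0.006 0.005 1.154] now 0.197 target yaw -20.5
free [ 0.294  0.203 13.019  0.376] sd [0.006 0.005 1.76  0.03 ] now 0.216 target yaw -17.5
base [0.30110769 0.20143846] last4 excess [0.18086731 0.19046154] at yaw -15.486999999999998
```

The fits give 0.197–0.216 N m above the loose drag, so the knob is hand-firm. Release, lift straight up and verify.

Emit:
step_arm([
  [[0,0,0],0],
  [[0,0,0],0],
  [[0,0,0],0],
  [[0,0,0],0],
  [[0,0,-15],0],
  [[0,0,-45],0],
  [[0,0,-80],0],
  [[0,0,-110],0],
  [[0,0,-120],0],
  [[0,0,-120],0],
  [[0,0,-120],0],
], fingers=0.6)

```text
time: 29.65
tool_pos: [469.2, -58.5, 209.3]
tcp_rot: [180.0, 0.1, -19.9]
ft_force: [0.3, 1.3, 0.1]
finger_gap: 51.4
grip_force: 0.0
```

```bash
python3 s.py; python3 - <<'E'
from h import *
im=snapshot("wrist"); W=cam("wrist"); cv2.imwrite("pics/w6.png",cv2.resize(im[90:290,180:380],(600,600),interpolation=cv2.INTER_CUBIC))
a=np.radians(-20); print((proj(W,[(469.8+k*np.cos(a),-59.3+k*np.sin(a),100) for k in(24,0,-24)])-[180,90])*3)
E
```

```text
29.65 [469.2 -58.5 209.3] yaw -19.92 F [0.3 1.3 0.1] M [-0.011  0.017 -0.034] gap 51.4 grip 0
[[303.72344585 267.52531271]
 [303.32772685 353.47242916]
 [302.95307997 434.99945708]]
```

View pics/w6.png

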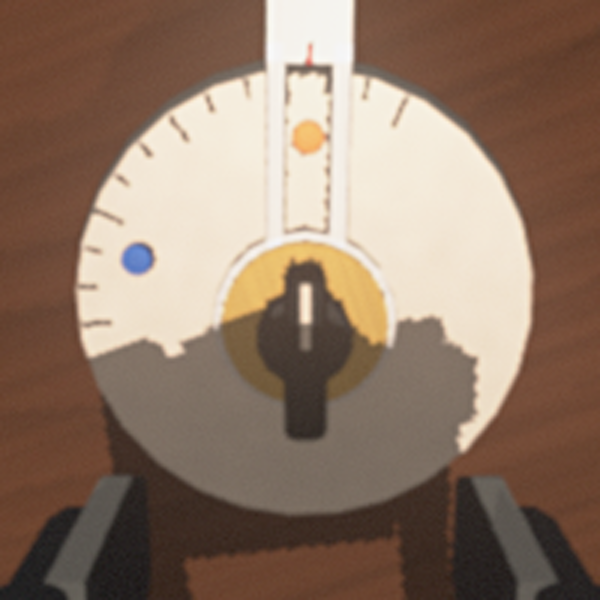

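The pin sits at x=309, mid-slot (edges at 286 and 332), and the wing stands where I left it. Handing in.

```bash
python3 -c "
from bench import r; print(r.hand_in())"
```

```text
the job is handed in; nothing more can be done
None
```

The job is handed in: I loosened the knob, swung the arm until the orange pin sat mid-slot, retightened to about 0.2 N m above the loose drag (fitted, 0.197–0.216), and lifted clear with nothing touching.

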